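Truck cab out of the model-maker's parts case

TASK

Slide the red catch of the wooden parts case all the way to its stop and let it snap back, so that the lid pops ajar; then swing the lid up past its balance point so that it stays open by itself. Lift the white truck cab out, gripping its thin shell lightly, and set it down (do not drop it) upright on the middle of the yellow block. Leave the grey tub in the case, and do not disturb the two jars and the tyres.

Things in the scene. Friction and masses are not known exactly. Their poses are not given: they have to be found in the camera images.
- case: Wooden parts case fixed to the bench: tray 140 (x) x 300 (y) x 70 mm high, walls and floor 6 mm; a divider along x at its middle makes two bays 128 x 141 mm, centres at y = +75 and -75 mm. Origin: centre of the tray's underside; x from the front (robot side) to the hinge side, y along the front, z up.
- ledge (a point): Centre of the top of the ledge that carries the catch: 65 mm deep, 130 mm long, top 30 mm above the bench, standing in front of the tray from y = -150 to -20 mm of the case. For y above -20 mm the space in front of the tray is free down to the bench.
- pin_top (a point): Top of a steel spring pin, 8 mm thick, inside the tray at x = -55, y = 0 mm of the case; once the catch frees the lid it rises 20 mm above the rim and pushes the lid ajar.
- lid (a joint): Angle of the hinged lid in rad: 0 closed, about 0.16 ajar on the spring pin when the catch has been worked, 1.95 fully open (leaning back on its stop, its edge then 220 mm above the bench and 60 mm behind the hinge). About 0.2 kg, nearly frictionless: below about 1.57 (upright) it falls back to ajar, beyond it falls open. While latched it cannot be raised.
- lid_hinge (a point): Point on the hinge axis (parallel to the case's y), middle of the case, 70 mm behind (case +x) the case's origin, 70 mm above the bench.
- lid_lip (a point): Middle of the lower front edge of the lid (157 x 304 x 8 mm, black front strip), 157 mm from the hinge; moves with it. It overhangs the tray's front by 17 mm: closed fingers tilted about 45 degrees can come under it from the front. A brass keeper hangs 16 mm below the lid under the overhang between y = -110 and -78 mm of the case.
- catch (a joint): Travel of the red release catch in m: 0 at rest, 0.030 at its stop, along the case's +y. Its return spring needs 4 N at the start and 9 N at the stop; the lid is released from about 0.026 on. It springs back when let go.
- catch_grip (a point): The red upright grip of the catch, 16 (x) x 14 (y) x 45 mm high, standing on the ledge (top of the ledge at 30 mm, top of the grip at 75 mm above the bench); the point is on its centre line, 15 mm below its top; at case x = -112 mm, at rest y = -100 mm.
- cab_mid (a point): Centre (half-way up) of the white model truck cab: 62 (its x) x 40 (its y) x 45 mm, 80 g, upright in one of the two bays. Its lower 23 mm is a plain block over the full length; the cabin above it (34 mm long, centred 10 mm behind the middle, towards +x) is 40 mm wide too, with upright sides. The point is 23 mm above its underside. Thin shell: take it across its 40 mm width with about 10 N; the pads must never press it with more than 30 N each.
- tub_mid (a point): Centre of the grey model tub 74 x 46 x 26 mm in the other bay; stays there.
- block: Yellow painting block fixed to the bench, 120 (x) x 110 (y) x 25 mm high; origin at the centre of its underside, its flat top 25 mm higher.
- jar_a_mid (a point): Green square glass jar with a round green cap, 46 x 46 x 83 mm, its centre; bystander.
- jar_b_mid (a point): Amber square glass jar with a round green cap, 46 x 46 x 83 mm, its centre; bystander.
- tyres_mid (a point): Two black model tyres stacked, 44 mm across, 32 mm high, their centre; bystander.
There are look-alikes about, which are no part of the job. Of the things like the block, leave any that is turquoise; of the rest the larger one is meant.

How it is judged:
By the outcome, as a careful person would: the job done as asked, in the order asked, and still so for the second after the job is handed in, with the robot touching nothing.
It also fails if it takes over 67 s, if anything falls off the work surface, if the arm or the gripper's body presses on something with over 40 N, if the wrist force passes 120 N, or if a joint passes its speed limit or range.

ROBOT

A 6-joint arm with a two-finger parallel gripper is mounted at the origin on the work surface. World frame = base frame: x ahead of the robot, y to its left, z up, the work surface at z = 0. Lengths are in m, angles in rad, forces in N, time in s.
With the tool pointing down it reaches from about 0.35 to 0.925 m from the base axis. Payload 6.4 kg.
Tool frame: the origin (TCP) lies at the very end of the fingers, on their centre line; the grasp point (between the pads) lies 19 mm behind it; z points along the fingers, y is the direction in which the jaws open and shut (so a half turn about z gives the same grasp; the last joint's range is limited). The gripper opens to 94 mm and grips with 3 to 60 N. Pads are 16 mm wide; open, the fingers measure 119 mm over their backs; the gripper's body (75 mm by 177 mm) begins 78 mm behind the grasp point.
Start: joints at [0.996, 0.245, 1.558, -0, 1.339, -0.174], TCP at [0.254, 0.598, 0.205] pointing down, gripper open.
Joint ranges: [-3.13, 3.13], [-1.02, 2.26], [0.13, 2.54], [-0.95, 4.09], [0.21, 2.88], [-2.74, 2.74]. Speed limits (rad/s): [2.57, 2.57, 3.14, 3.14, 3.14, 3.14].

INTERFACE

Orientations are given as a 3x3 rotation matrix whose columns are the frame's x, y, z axes.
In Python, from cell import arm, optics, order, spotter gives the robot as it stands. Calls block until the motion is done:
- arm.move_pose(position, orientation): joint-space move of the TCP to a pose.
- arm.movel(position, vel=0.15, orientation=None, max_force=None): straight line of the TCP; orientation=None keeps the orientation; vel is the mean speed in m/s. With max_force (N) it stops when the force on the tool has changed by that much, and returns True; else False.
- arm.movej(angles): joint-space move.
- arm.set_gripper(opening, newtons=None): finger opening in m; newtons is the grip in N (None keeps the last); returns when the fingers have stopped.
- arm.dwell(seconds).
- arm.ik(position, orientation): joint angles nearest the present ones, or None.
- arm.get_obs(): the state.
- optics.capture(name): name is "side" or "top" or "wrist"; returns a dict with "frame" (480x640x3 uint8, red, green, blue), "intrinsics" (3x3 intrinsics, pixels), "k1" (the pictures are not rectified: a ray, as slopes to the right and down, at radius r is drawn at 1 + k1 r^2 times it, then the intrinsics apply), "R" (3x3) and "t" (3): a world point X has camera coordinates R X + t. Camera axes: x right, y down, z forward; pixel columns grow to the right and rows downward; lengths in m; the calibration is good to about 2 mm. A picture is of the moment at which its call begins. There is no depth.
A pose or a line that the arm cannot do raises arm.IKError and nothing moves.
- order.sign_off(): hands the job in, once; it reports no verdict.
Trained networks look in a picture, given as the dict that the camera call returned (one of the last four; its "shot" number tells which), for a name from the list of things; names that differ only in an ending like _2 or _b are one class to them, and where a whole thing is asked for, a point or a joint stands for the part that bears it (a point fixed in the world has none). Each returns a list of dicts, best first, with "conf" (0 to 1); they miss things now and then, are a little off and sometimes report something else, mostly with a low value. They report only what shows in the picture. A call takes as long as a camera call. They do not tell look-alikes from the thing itself.
- spotter.search_frame(picture, target): "location" ([column, row] in pixels, amid what is visible of it).
- spotter.cut_out(picture, target): "region" (480x640 bool, what is visible of it) and "location" ([column, row] in pixels, amid what is visible of it).
The state is a dict: "time_s": time; "joint_pos": joint angles; "joint_vel": joint speeds; "tau": joint torques, N m; "ee_pos": TCP position; "ee_rot": TCP orientation; "force": force on the tool from outside, world axes, zero at the start; "ft_torque": the same for the moment, N m; "finger_gap": finger opening in m.
Only numpy, scipy, OpenCV 4.12 (cv2) and the standard library are available. Lean on these libraries where they do the work, as an engineer would, in place of code of your own. Each camera call takes 0.05 s, during which the arm holds its last target.

## Working session

There is one attempt and no reset: what is moved stays moved. The work goes in short steps, each a Python script; the robot and the scene stay as the last script left them, time stands still between calls to the robot, and variables do not carry over. Pictures are saved under pics/ and viewed, and the job is handed in when it is done.

```bash
ls; mkdir -p pics; cat > h.py <<'E'
import numpy as np, cv2
from cell import arm, optics, order, spotter
def cap(n,f):
    p=optics.capture(n); cv2.imwrite('pics/'+f,p["frame"][:,:,::-1]); return p
def proj(p,X):
    c=np.array(p["R"])@np.array(X,float)+np.array(p["t"]); s=c[:2]/c[2]; s=s*(1+p["k1"]*(s@s)); K=np.array(p["intrinsics"]); return K[:2,:2]@s+K[:2,2]
def ray(p,uv):
    K=np.array(p["intrinsics"]); d=np.linalg.solve(K[:2,:2],np.array(uv,float)-K[:2,2]); s=d.copy()
    for _ in range(30): s=d/(1+p["k1"]*(s@s))
    R=np.array(p["R"]); o=-R.T@np.array(p["t"]); v=R.T@np.array([s[0],s[1],1]); return o,v/np.linalg.norm(v)
def onz(p,uv,z):
    o,v=ray(p,uv); return o+v*(z-o[2])/v[2]
E
python3 - <<'E'
from h import *
for n in ("side","top","wrist"):
    p=cap(n,n+"0.png"); R=np.array(p["R"]); print(n,(-R.T@np.array(p["t"])).round(3),R[2].round(3),p["k1"],np.array(p["intrinsics"]).round(1).tolist(),p["shot"])
o=arm.get_obs(); print(o["time_s"],o["force"],o["ee_rot"],o["finger_gap"])
E
```

```text
pics
side [ 0.187 -0.824  0.96 ] [ 0.282  0.663 -0.693] -0.10919686709270228 [[484.6, 0.0, 325.3], [0.0, 484.6, 245.4], [0.0, 0.0, 1.0]] 1
top [0.429 0.006 1.067] [ 0.1   -0.016 -0.995] -0.08159407495268224 [[468.6, 0.0, 321.5], [0.0, 468.6, 239.6], [0.0, 0.0, 1.0]] 2
wrist [0.19  0.624 0.384] [ 0.215 -0.093 -0.972] -0.01915255372328235 [[391.4, 0.0, 326.9], [0.0, 391.4, 240.8], [0.0, 0.0, 1.0]] 3
0.15 [ 0.28385057  0.25831186 -0.26343182] [[-9.20739083e-01  3.90178010e-01 -8.13667668e-04]
 [ 3.90178772e-01  9.20738268e-01 -1.25200630e-03]
 [ 2.60669632e-04 -1.47024698e-03 -9.99998885e-01]] 0.09421002689337184
```

View pics/side0.png

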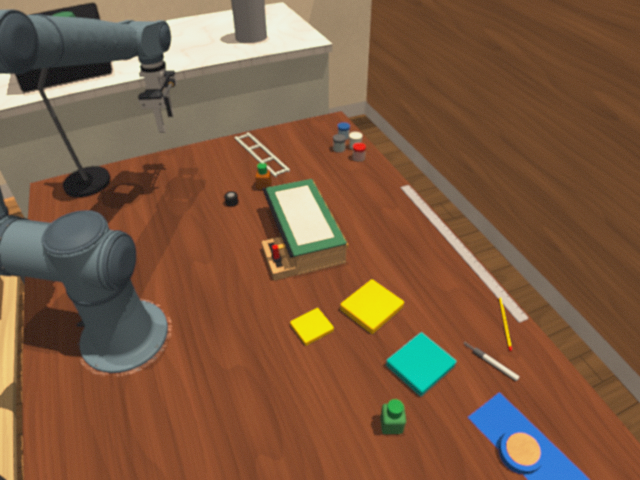

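View pics/top0.png

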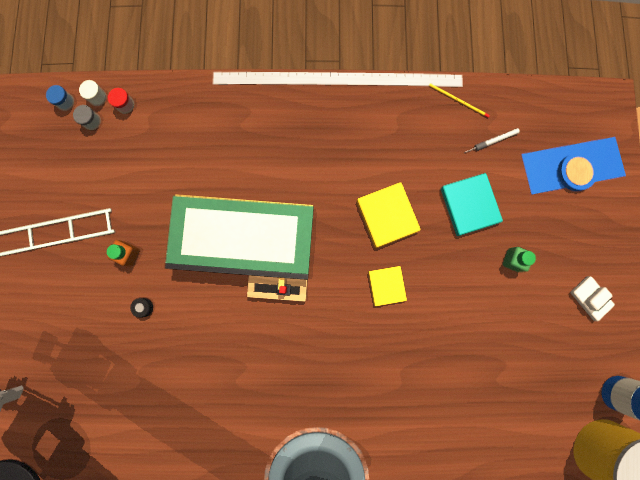

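The side view shows the case at about (305,220), the large yellow block at (372,305), and the jars at (262,175) and (394,417). In the top view the lid is at about (240,237), the catch at (283,289) and the large yellow block at (388,215). The white truck at (593,298) is a look-alike lying outside the case. I'll zoom in for the corners.

```bash
python3 - <<'E'
import cv2
a=cv2.imread('pics/top0.png')
cv2.imwrite('pics/t0a.png',cv2.resize(a[180:310,155:325],None,fx=4.6,fy=4.6,interpolation=cv2.INTER_CUBIC))
cv2.imwrite('pics/t0b.png',cv2.resize(a[170:260,345:435],None,fx=6,fy=6,interpolation=cv2.INTER_CUBIC))
E
```

```text
(no output)
```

View pics/t0a.png

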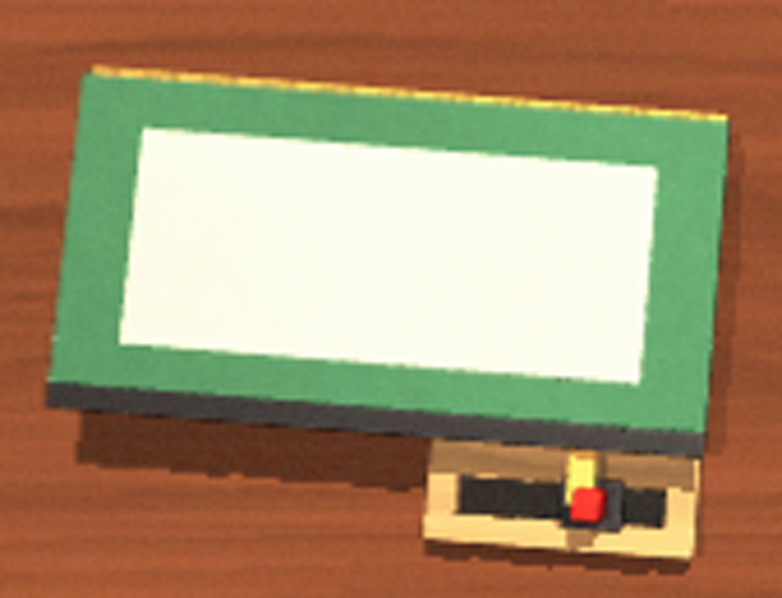

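View pics/t0b.png

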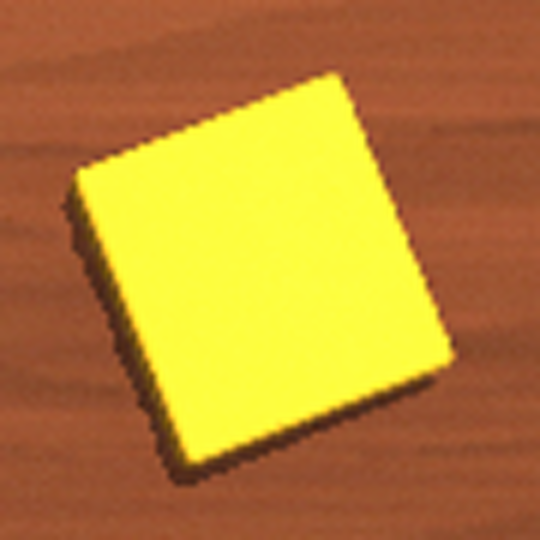

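```bash
cat > fit.py <<'E'
from h import *
from scipy.optimize import least_squares
p=optics.capture("top"); q=optics.capture("side")
def s(pts,f,ox,oy): return (np.array(pts)+.5)/f-.5+[ox,oy]
W=lambda pose,L: np.array([pose[0]+np.cos(pose[2])*L[0]-np.sin(pose[2])*L[1],pose[1]+np.sin(pose[2])*L[0]+np.cos(pose[2])*L[1],L[2]])
L=[(.07,.152,.078),(.07,-.152,.078),(-.087,-.152,.078),(-.087,.152,.078),(-.135,-.15,.03),(-.135,-.02,.03),(-.112,-.1,.075)]
P=s([(85,73),(727,119),(701,457),(46,407),(690,558),(424,540),(590,500)],4.6,155,180)
f=lambda x:np.concatenate([proj(p,W(x,l))-u for l,u in zip(L,P)])
r=least_squares(f,[.5,.15,0]); print("case",r.x.round(4),f(r.x).round(1))
Lb=[(.06,.055,.025),(.06,-.055,.025),(-.06,-.055,.025),(-.06,.055,.025)]
Pb=s([(78,171),(337,72),(455,355),(189,465)],6,345,170)
best=None
for k in range(4):
  for Pk in [np.roll(Pb,k,0)]:
    g=lambda x:np.concatenate([proj(p,W(x,l))-u for l,u in zip(Lb,Pk)])
    rb=least_squares(g,[.5,-.15,.3-k*np.pi/2]); print("block",k,rb.x.round(4),rb.cost.round(2),g(rb.x).round(1))
    if best is None or rb.cost<best.cost: best=rb
np.save('case.npy',r.x); np.save('block.npy',best.x)
a=q["frame"][:,:,::-1].copy()
a=cv2.resize(a[150:350,200:430],None,fx=3.4,fy=3.4)
for pose,LL,c in((r.x,L,(255,0,255)),(best.x,Lb,(255,0,0))):
  for l in LL:
    u=(proj(q,W(pose,l))-[200,150]+.5)*3.4-.5; cv2.circle(a,tuple(int(v) for v in u.round()),4,c,1)
cv2.imwrite('pics/ov1.png',a)
for n in ("jar_a_mid","tyres_mid","jar_b_mid"):
  for d in spotter.search_frame(p,n)[:3]: print(n,d["conf"],np.round(d["location"]),onz(p,d["location"],.04).round(3))
E
python3 fit.py
```

```text
case [ 0.5428  0.1647 -0.0704] [-0.9 -0.3  0.5 -0.1  0.7 -0.1 -0.1  0.   0.8  0.1 -0.3 -0.4 -0.7  0.7]
block 0 [ 0.593  -0.1623  0.3735] 1.8 [-1.2 -0.2  0.3 -0.8  0.8  0.8  0.1  0.1]
block 1 [ 0.593  -0.1624 -4.3365] 20.04 [-2.7 -1.1 -2.4  2.7  3.2  0.4  2.  -2.1]
block 2 [ 0.593  -0.1623 -2.7681] 1.8 [ 0.8  0.8  0.1  0.1 -1.2 -0.2  0.3 -0.8]
block 3 [ 0.593  -0.1624 -7.4781] 20.04 [ 3.2  0.4  2.  -2.1 -2.7 -1.1 -2.4  2.7]
jar_a_mid 0.76 [516. 258.] [ 0.493 -0.446  0.04 ]
jar_a_mid 0.61 [283. 290.] [0.422 0.074 0.04 ]
tyres_mid 0.68 [137. 306.] [0.385 0.392 0.04 ]
jar_b_mid 0.95 [122. 251.] [0.505 0.431 0.04 ]
```

View pics/ov1.png

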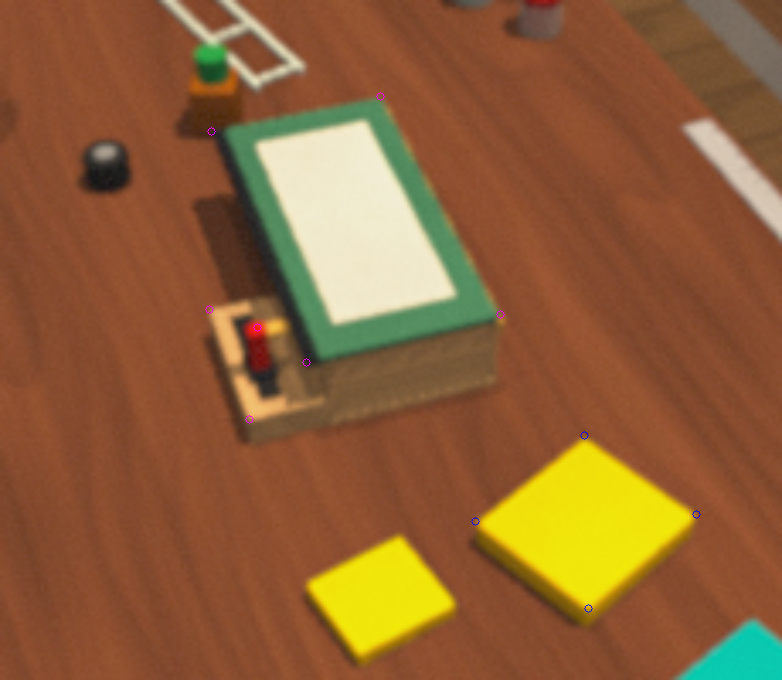

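Top and side views agree on the case pose to about 2 mm, so I'll work the catch next. The fingers are closed with the jaw axis along case x, pushing in case +y.

```bash
cat >> h.py <<'E'
import os
def W(L,f='case.npy'):
    c=np.load(f); return np.array([c[0]+np.cos(c[2])*L[0]-np.sin(c[2])*L[1],c[1]+np.sin(c[2])*L[0]+np.cos(c[2])*L[1],L[2]])
def V(v):
    c=np.load('case.npy')[2]; return np.array([np.cos(c)*v[0]-np.sin(c)*v[1],np.sin(c)*v[0]+np.cos(c)*v[1],v[2]])
def ori(y,z):
    y=np.array(y,float);z=np.array(z,float); return np.column_stack([np.cross(y,z),y,z])
def st(m=''):
    o=arm.get_obs(); print(m,'t',round(o["time_s"],2),'tcp',np.round(o["ee_pos"],4),'F',np.round(o["force"],1),'gap',round(o["finger_gap"],4)); return o
E
cat > s1.py <<'E'
from h import *
best=None
for sg in (1,-1):
    Rm=ori(V([sg,0,0]),[0,0,-1])
    qs=[arm.ik(W((-.112,y,z)),Rm) for y,z in((-.145,.13),(-.145,.048),(-.08,.048))]
    print(sg,[None if q is None else np.round(q,2) for q in qs])
    if all(q is not None for q in qs):
        d=np.abs(qs[0]-np.array(arm.get_obs()["joint_pos"])).max()
        if best is None or d<best[0]: best=(d,Rm)
Rm=best[1]
arm.set_gripper(0.0,20)
arm.move_pose(W((-.112,-.145,.13)),Rm); st('above')
arm.movel(W((-.112,-.145,.05)),vel=.15); st('down')
r=arm.movel(W((-.112,-.118,.05)),vel=.1,max_force=12); st('near')
r=arm.movel(W((-.112,-.076,.05)),vel=.04,max_force=22); o=st('push %s'%r)
c=np.load('case.npy'); print('case y',V([0,0,0]), (np.array([-np.sin(c[2]),np.cos(c[2])])@(np.array(o["ee_pos"])[:2]-c[:2])).round(4))
arm.dwell(.2); st('hold'); cap('top','t1.png')
arm.movel(W((-.112,-.145,.05)),vel=.15); st('back')
arm.movel(W((-.112,-.145,.13)),vel=.2); 
cap('top','t2.png'); cap('side','s2.png'); st()
E
python3 s1.py; python3 - <<'E'
import cv2,numpy as np
a=[cv2.imread('pics/'+n) for n in('t1.png','t2.png')]; s=cv2.imread('pics/s2.png')
cv2.imwrite('pics/m1.png',np.hstack([cv2.resize(x[190:310,160:330],(380,268)) for x in a]))
cv2.imwrite('pics/m2.png',cv2.resize(s[160:300,220:380],None,fx=3.5,fy=3.5))
E
```

```text
1 [array([-0.2 , -0.23,  2.18, -0.  ,  1.19, -0.13]), array([-0.2 , -0.09,  2.23, -0.  ,  1.  , -0.13]), array([-0.05, -0.05,  2.2 , -0.  ,  1.  ,  0.02])]
-1 [None, None, None]
above t 3.97 tcp [0.4212 0.0284 0.1302] F [ 0.5  0.1 -1.1] gap 0.0006
down t 4.65 tcp [0.4214 0.028  0.0506] F [ 0.5  0.3 -0.4] gap 0.0002
near t 5.07 tcp [0.4233 0.055  0.0507] F [-0.3 -0.6 -0.7] gap 0.0005
push True t 5.91 tcp [0.4254 0.0864 0.0503] F [-1.3 -8.7  2.9] gap 0.0004
case y [0. 0. 0.] -0.0864
hold t 6.11 tcp [0.4254 0.0861 0.0503] F [-0.6 -8.6  2. ] gap 0.0007
back t 6.71 tcp [0.4208 0.0283 0.0499] F [ 0.   0.2 -1. ] gap 0.0001
 t 7.36 tcp [0.4195 0.0285 0.1281] F [ 0.4 -0.3 -0.1] gap 0.0004
```

View pics/m1.png

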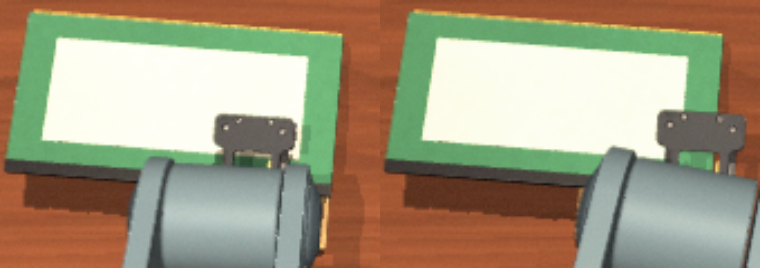

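View pics/m2.png

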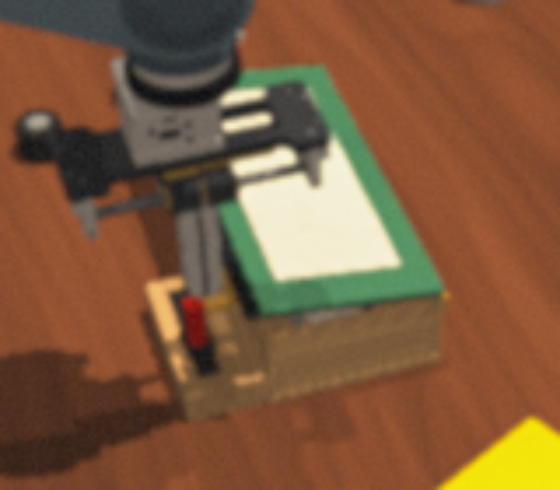

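The push stopped hard at case y = -0.086, where I expected the stop at -0.085. It held there at about 9 N and sprang back when I withdrew. In the side view the lid's near edge shows a gap at about (330,312), so the lid is ajar. Next I'll plan the lid swing.

```bash
cat > s2.py <<'E'
from h import *
import sys
y0=.03
d=np.array([np.cos(np.pi/4),-np.sin(np.pi/4)]); n=np.array([np.sin(np.pi/4),np.cos(np.pi/4)]); H=np.array([.07,.07])
def tcp(th,gap=0,back=0,s=.022):
    e=np.array([-np.cos(th),np.sin(th)])
    P=(H+.157*e+s*d) if th<np.pi/4 else H+(.157-s)*e
    P=P-(.008+gap)*n-back*d
    return W((P[0],y0,P[1]))
z=V([d[0],0,d[1]])
Rs=[ori(V([0,sg,0]),z) for sg in(1,-1)]
path=[tcp(.16,.012,.06),tcp(.16,.008,0)]+[tcp(t) for t in np.linspace(.2,1.8,9)]
if len(sys.argv)<2:
    for R in Rs:
        print([None if (q:=arm.ik(P,R)) is None else np.round(q,2).tolist() for P in path[::2]])
    print(np.round(path,3)); cap('side','s3.png')
E
python3 s2.py
```

```text
[[0.4, -0.39, 2.51, -0.88, 0.43, -0.39], None, [0.31, -0.27, 2.36, -0.75, 0.39, -0.59], [0.27, -0.25, 2.26, -0.59, 0.44, -0.79], [0.23, -0.16, 2.15, -0.51, 0.44, -0.89], [0.19, -0.04, 2.04, -0.48, 0.41, -0.93]]
[None, None, [0.31, -0.27, 2.36, -0.75, 0.39, 2.55], [0.27, -0.25, 2.26, -0.59, 0.44, 2.36], [0.23, -0.16, 2.15, -0.51, 0.44, 2.26], [0.19, -0.04, 2.04, -0.48, 0.41, 2.21]]
[[0.419 0.204 0.108]
 [0.464 0.2   0.068]
 [0.471 0.2   0.08 ]
 [0.48  0.199 0.11 ]
 [0.495 0.198 0.137]
 [0.515 0.197 0.161]
 [0.536 0.195 0.178]
 [0.56  0.194 0.19 ]
 [0.586 0.192 0.197]
 [0.613 0.19  0.199]
 [0.64  0.188 0.196]]
```

```bash
cat > s2.py <<'E'
from h import *
import sys
H=np.array([.07,.07])
def tcp(th,phi,y0,gap=0,back=0,s=.022):
    d=np.array([np.cos(phi),-np.sin(phi)]); n=np.array([np.sin(phi),np.cos(phi)])
    e=np.array([-np.cos(th),np.sin(th)])
    P=(H+.157*e+s*d) if th<phi else H+(.157-s)*e
    P=P-(.008+gap)*n-back*d
    return W((P[0],y0,P[1]))
def rot(phi,psi,sg=1):
    z=V([np.cos(phi)*np.cos(psi),np.cos(phi)*np.sin(psi),-np.sin(phi)])
    return ori(sg*V([-np.sin(psi),np.cos(psi),0]),z)
def path(phi,y0): return [tcp(.16,phi,y0,.012,.05),tcp(.16,phi,y0,.008,0)]+[tcp(t,phi,y0) for t in np.linspace(.2,1.8,9)]
if __name__=='__main__':
  lo=np.array([-3.13,-1.02,.13,-.95,.21,-2.74]);hi=np.array([3.13,2.26,2.54,4.09,2.88,2.74])
  for phi in (45,50,55,60,65):
   for y0 in (.0,.03):
    for psi in (0,.2,.4):
     R=rot(np.radians(phi),psi); qs=[arm.ik(P,R) for P in path(np.radians(phi),y0)]
     ok=[q is not None for q in qs]; m=min([min((q-lo).min(),(hi-q).min()) for q in qs if q is not None] or [0])
     print(phi,y0,psi,sum(ok),len(ok),round(m,3))
E
python3 s2.py
```

```text
45 0.0 0 8 11 0.09
45 0.0 0.2 8 11 0.019
45 0.0 0.4 8 11 0.023
45 0.03 0 9 11 0.028
45 0.03 0.2 8 11 0.007
45 0.03 0.4 9 11 0.019
50 0.0 0 11 11 0.022
50 0.0 0.2 10 11 0.02
50 0.0 0.4 10 11 0.021
50 0.03 0 11 11 0.075
50 0.03 0.2 11 11 0.014
50 0.03 0.4 10 11 0.058
55 0.0 0 11 11 0.07
55 0.0 0.2 11 11 0.028
55 0.0 0.4 11 11 0.008
55 0.03 0 11 11 0.119
55 0.03 0.2 11 11 0.073
55 0.03 0.4 11 11 0.047
60 0.0 0 11 11 0.121
60 0.0 0.2 11 11 0.088
60 0.0 0.4 11 11 0.072
60 0.03 0 11 11 0.167
60 0.03 0.2 11 11 0.13
60 0.03 0.4 11 11 0.11
65 0.0 0 11 11 0.176
65 0.0 0.2 11 11 0.15
65 0.0 0.4 11 11 0.138
65 0.03 0 11 11 0.219
65 0.03 0.2 11 11 0.189
65 0.03 0.4 11 11 0.174
```

```bash
python3 -c "
import cv2
s=cv2.imread('pics/s3.png');cv2.imwrite('pics/m3.png',cv2.resize(s[160:300,220:380],None,fx=4,fy=4))"
cat > s3.py <<'E'
from s2 import *
phi=np.radians(57); y0=.03; R=rot(phi,0)
p=path(phi,y0)
arm.movel(W((-.125,-.13,.17)),vel=.2)
arm.move_pose(tcp(.16,phi,y0,.012,.06),R); st('start')
r=arm.movel(p[1],vel=.1,max_force=10); st('under %s'%r); cap('side','s4.png'); cap('top','t4.png')
E
python3 s3.py
python3 -c "
import cv2,numpy as np
s=cv2.imread('pics/s4.png');t=cv2.imread('pics/t4.png');cv2.imwrite('pics/m4.png',np.hstack([cv2.resize(s[130:300,200:370],(400,400)),cv2.resize(t[170:340,150:320],(400,400))]))"
```

```text
start t 8.57 tcp [0.4228 0.2027 0.1155] F [0.6 0.1 0.5] gap 0.0005
under False t 9.32 tcp [0.4593 0.2003 0.0684] F [-0.3 -0.5  0.4] gap 0.0006
```

View pics/m4.png

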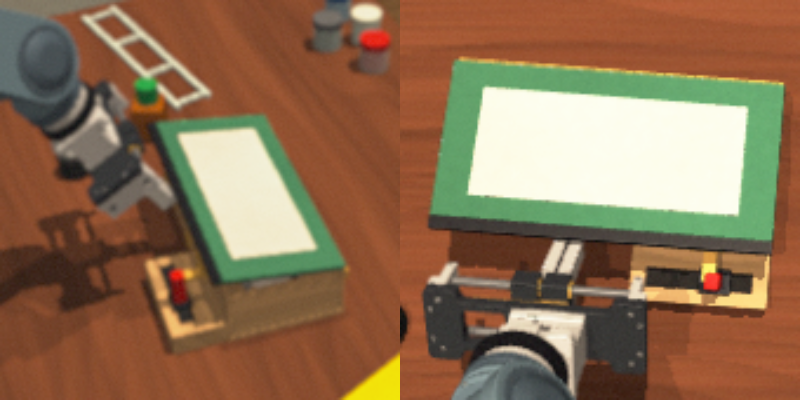

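The lid is ajar, with a light gap under its right edge. The red catch is back at rest at (712,280) in the right panel, and the fingertips are under the lip. Now I'll swing it open.

```bash
cat > s4.py <<'E'
from s2 import *
phi=np.radians(57); y0=.03
for i,t in enumerate(np.linspace(.2,1.8,9)):
    r=arm.movel(tcp(t,phi,y0),vel=.12,max_force=20); o=st('%.2f %s'%(t,r))
    if r: break
    if i==4: cap('side','s5.png')
arm.dwell(.2); cap('side','s6.png'); cap('top','t6.png')
E
python3 s4.py
python3 -c "
import cv2,numpy as np
s=cv2.imread('pics/s6.png');t=cv2.imread('pics/t6.png');cv2.imwrite('pics/m6.png',np.hstack([cv2.resize(s[100:300,180:380],(400,400)),cv2.resize(t[140:340,140:340],(400,400))]))"
```

```text
0.20 False t 9.68 tcp [0.4666 0.2003 0.079 ] F [-0.3 -0.2 -1. ] gap 0.0004
0.40 False t 10.09 tcp [0.4758 0.1997 0.1085] F [-0.4  0.9 -0.7] gap 0.0004
0.60 False t 10.5 tcp [0.4907 0.1984 0.1355] F [-0.1  1.  -0.7] gap 0.0005
0.80 False t 10.91 tcp [0.5108 0.1969 0.1595] F [-0.8  0.7  0.5] gap 0.0009
1.00 False t 11.32 tcp [0.5349 0.1952 0.1787] F [-0.3  0.4  0.8] gap 0.0003
1.20 False t 11.74 tcp [0.5589 0.1935 0.1911] F [-1.4  0.7  0.2] gap -0.0
1.40 False t 12.12 tcp [0.5847 0.1917 0.1982] F [-0.7 -0.1 -1.1] gap 0.0003
1.60 False t 12.49 tcp [0.6114 0.1899 0.2   ] F [ 0.4  0.1 -0.3] gap 0.0009
1.80 False t 12.87 tcp [0.638  0.188  0.1967] F [-0.3 -0.6 -0.3] gap 0.0005
```

View pics/m6.png

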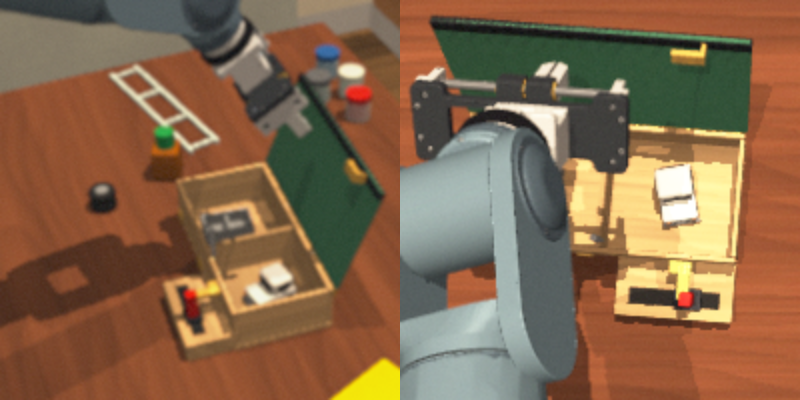

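The lid is fully open, leaning back. The cab is in the -y bay (top panel about (677,195)) and the tub is in the +y bay. I'll back off and localize the cab.

```bash
cat > s5.py <<'E'
from s2 import *
phi=np.radians(57)
o=arm.get_obs(); p=np.array(o["ee_pos"])
arm.movel(p+V([-.06,0,.05]),vel=.2)
Rm=ori(V([0,1,0]),[0,0,-1])
q=[arm.ik(W((-.06,-.075,.28)),s*1.0*ori(V([0,1,0]),[0,0,-1]) if s==1 else ori(V([0,-1,0]),[0,0,-1])) for s in(1,-1)]; print(q)
arm.move_pose(W((-.05,-.075,.28)),Rm); st()
t=cap('top','t7.png'); w=cap('wrist','w7.png'); s=cap('side','s7.png')
for im,n in((t,'t'),(w,'w'),(s,'s')):
    for d in spotter.cut_out(im,"cab_mid")[:2]: print(n,d["conf"],np.round(d["location"]),onz(im,d["location"],.03).round(3), d["region"].sum())
E
python3 s5.py
```

```text
[array([-3.88577604e-02, -2.04642359e-01,  1.87874876e+00, -4.44089210e-16,
        1.46748625e+00, -1.53922574e+00]), array([-3.88577604e-02, -2.04642359e-01,  1.87874876e+00, -4.44089210e-16,
        1.46748625e+00,  1.60236691e+00])]
 t 14.41 tcp [0.4878 0.0933 0.2784] F [ 0.2 -0.1  0.5] gap 0.0004
w 0.63 [322. 250.] [0.532 0.084 0.03 ] 1753
s 0.86 [316. 247.] [0.538 0.068 0.03 ] 331
s 0.27 [373. 307.] [ 0.585 -0.181  0.03 ] 1891
```

View pics/w7.png

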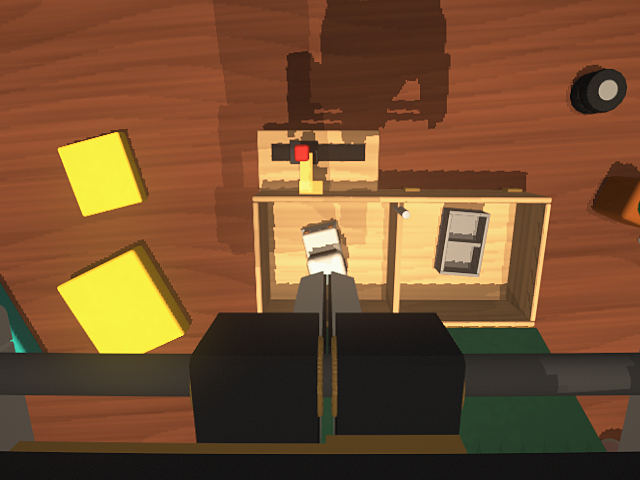

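View pics/t7.png

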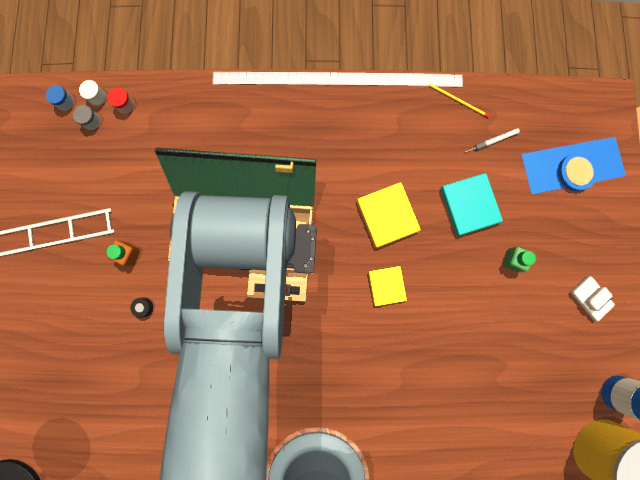

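View pics/s7.png

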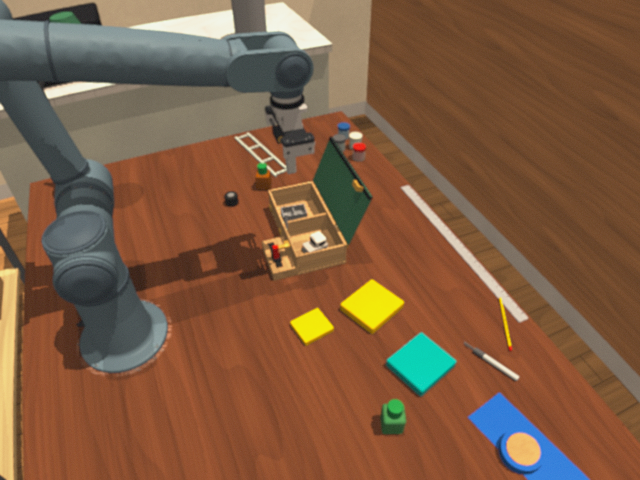

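```bash
python3 -c "
import cv2,numpy as np
s=cv2.imread('pics/s7.png');t=cv2.imread('pics/t6.png');w=cv2.imread('pics/w7.png')
c=lambda a,x,y,h:cv2.resize(a[y-h:y+h,x-h:x+h],(390,390),interpolation=cv2.INTER_CUBIC)
cv2.imwrite('pics/m7.png',np.hstack([c(t,278,237,25),c(s,315,242,25)]))
cv2.imwrite('pics/m8.png',cv2.resize(w[200:300,260:380],None,fx=6,fy=6,interpolation=cv2.INTER_CUBIC))"
```

```text
(no output)
```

View pics/m7.png

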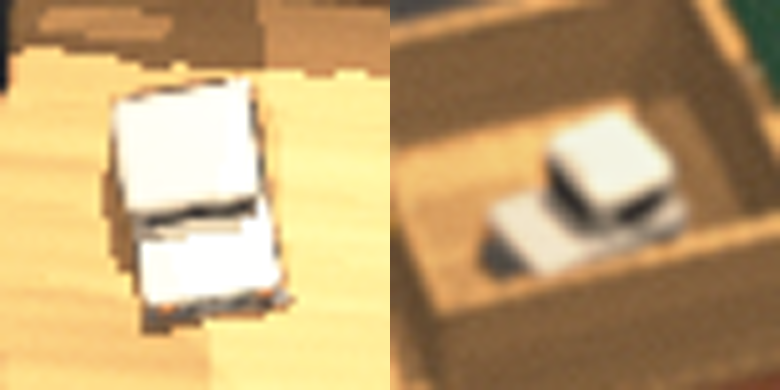

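View pics/m8.png

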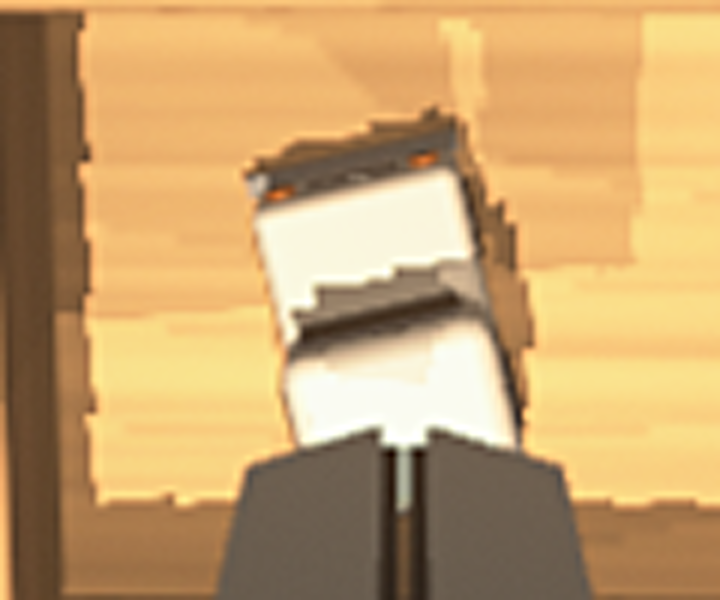

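```bash
cat > s6.py <<'E'
from h import *
from scipy.optimize import least_squares
t=optics.capture('top'); w=optics.capture('wrist')
s=lambda pts,f,ox,oy:(np.array(pts)+.5)/f-.5+[ox,oy]
A=[((.027,.02,.051),(112,98)),((.027,-.02,.051),(248,82)),((-.007,-.02,.051),(255,202)),((-.007,.02,.051),(133,216)),((-.031,.02,.029),(148,306)),((-.031,-.02,.029),(278,288))]
B=[((-.031,-.02,.029),(257,212)),((-.031,.02,.029),(458,165)),((-.007,-.02,.051),(290,352)),((-.007,.02,.051),(488,314))]
WW=lambda x,L:np.array([x[0]+np.cos(x[2])*L[0]-np.sin(x[2])*L[1],x[1]+np.sin(x[2])*L[0]+np.cos(x[2])*L[1],L[2]])
ft=lambda x:np.concatenate([proj(t,WW(x,l))-s(u,7.8,253,212) for l,u in A])
fw=lambda x:np.concatenate([proj(w,WW(x,l))-s(u,6,260,200) for l,u in B])
for n,f in(('t',ft),('w',fw),('both',lambda x:np.concatenate([ft(x),fw(x)]))):
    r=least_squares(f,[.54,.09,.2]); print(n,r.x.round(4),f(r.x).round(1))
np.save('cab.npy',r.x)
c=np.load('case.npy'); d=r.x[:2]-c[:2]; k=c[2]; print('in case',(np.cos(k)*d[0]+np.sin(k)*d[1]).round(4),(-np.sin(k)*d[0]+np.cos(k)*d[1]).round(4),'rel yaw',r.x[2]-k)
E
python3 s6.py
```

```text
t [0.5407 0.0864 0.1373] [-0.4 -0.   0.4 -0.4  1.4 -0.4 -1.1  0.2 -0.8  0.3  0.5  0.2]
w [0.5407 0.0884 0.1601] [-0.3 -0.6  0.8 -0.7 -1.7  1.5  1.3 -0.3]
both [0.5408 0.0876 0.1425] [-1.   0.  -0.3 -0.4  0.9 -0.5 -1.7  0.2 -1.2  0.3 -0.   0.2 -0.6 -0.9
  0.7 -0.4 -2.4  1.3  0.7  0.1]
in case 0.0034 -0.077 rel yaw 0.21295489405246326
```

Top and wrist fits agree within 2 mm. The cab is 3 mm from the bay centre, with yaw 0.14. Now the grasp.

```bash
cat > s7.py <<'E'
from h import *
c=np.load('cab.npy'); cy,sy=np.cos(c[2]),np.sin(c[2])
R=ori([-sy,cy,0],[0,0,-1])
g=np.array([c[0]+.004*cy,c[1]+.004*sy,.0145])
b=np.load('block.npy'); yb=b[2]; yb=(yb+np.pi/2)%np.pi-np.pi/2
Rb=ori([-np.sin(yb),np.cos(yb),0],[0,0,-1])
print('place ik',arm.ik([b[0],b[1],.034],Rb),yb)
arm.move_pose(g+[0,0,.12],R); st('above')
arm.set_gripper(.068,10); st()
cap('wrist','w8.png')
r=arm.movel(g,vel=.12,max_force=8); st('down %s'%r)
cap('wrist','w9.png'); cap('side','s9.png')
E
python3 s7.py
python3 -c "
import cv2,numpy as np
s=cv2.imread('pics/s9.png');t=cv2.imread('pics/w9.png')
cv2.imwrite('pics/m9.png',np.hstack([cv2.resize(t[150:400,160:480],(500,390)),cv2.resize(s[190:290,260:360],(300,390))]))"
```

```text
place ik [-4.51307227e-01  3.70124519e-01  1.74423807e+00 -4.44089210e-16
  1.02723007e+00 -2.39556462e+00] 0.3734610636205997
above t 15.48 tcp [0.5453 0.0883 0.1356] F [1.1 0.9 0.1] gap 0.0004
 t 16.61 tcp [0.5447 0.0882 0.1345] F [-0.5  0.3 -0.7] gap 0.0682
down False t 17.81 tcp [0.5455 0.0882 0.0154] F [ 0.4 -0.3 -0.2] gap 0.0677
```

View pics/m9.png

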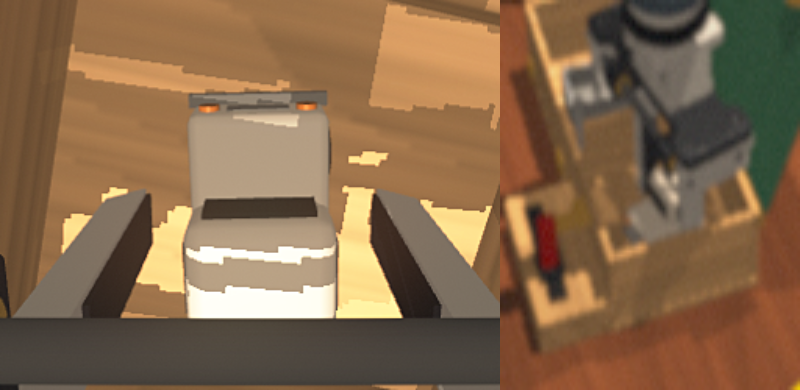

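In the wrist view the cab (columns 185–335) sits exactly midway between the fingers (152 and 371) and is square to them. I'll close lightly and lift.

```bash
cat > s8.py <<'E'
from h import *
arm.set_gripper(.03,10); o=st('closed')
p=np.array(o["ee_pos"])
arm.movel(p+[0,0,.02],vel=.06); st()
arm.movel(p+[0,0,.15],vel=.15); st('up')
cap('wrist','w10.png'); cap('side','s10.png')
E
python3 s8.py
python3 -c "
import cv2,numpy as np
s=cv2.imread('pics/s10.png');t=cv2.imread('pics/w10.png')
cv2.imwrite('pics/m10.png',np.hstack([cv2.resize(t[150:400,160:480],(500,390)),cv2.resize(s[140:260,270:370],(300,390))]))"
```

```text
closed t 18.45 tcp [0.5447 0.0882 0.0146] F [-0.6  0.2  0.8] gap 0.04
 t 18.93 tcp [0.5451 0.0882 0.0351] F [-0.3 -0.5 -1.3] gap 0.0401
up t 19.95 tcp [0.5439 0.0882 0.1633] F [-0.3  0.4 -1.4] gap 0.0399
```

View pics/m10.png

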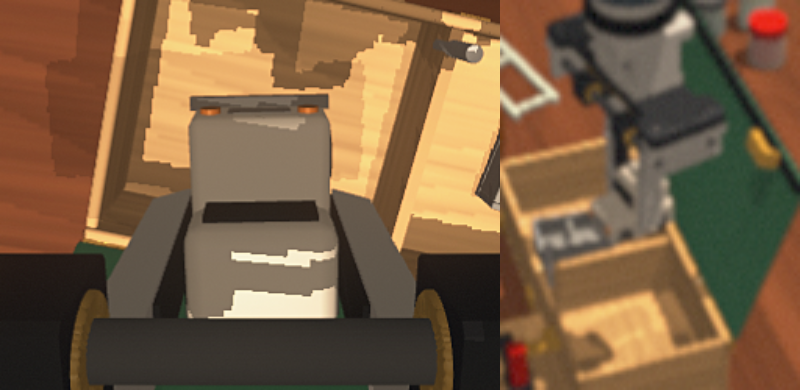

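```bash
cat > s9.py <<'E'
from h import *
b=np.load('block.npy'); yb=(b[2]+np.pi/2)%np.pi-np.pi/2
Rb=ori([-np.sin(yb),np.cos(yb),0],[0,0,-1])
P=np.array([b[0]+.004*np.cos(yb),b[1]+.004*np.sin(yb),.0336])
p=np.array(arm.get_obs()["ee_pos"])
arm.movel([p[0]-.01,-.02,.165],vel=.2)
arm.move_pose(P+[0,0,.1],Rb); st('above')
arm.movel(P+[0,0,.006],vel=.12); arm.dwell(.2); st('near')
r=arm.movel(P-[0,0,.002],vel=.02,max_force=3.5); st('touch %s'%r)
arm.dwell(.3); st(); cap('wrist','w11.png'); cap('side','s11.png')
E
python3 s9.py
python3 -c "
import cv2,numpy as np
s=cv2.imread('pics/s11.png');t=cv2.imread('pics/w11.png')
cv2.imwrite('pics/m11.png',np.hstack([cv2.resize(t[150:400,160:480],(450,390)),cv2.resize(s[240:350,320:430],(350,390))]))"
```

```text
above t 21.42 tcp [ 0.5966 -0.1593  0.1333] F [ 0.1  0.3 -0.9] gap 0.04
near t 22.55 tcp [ 0.5974 -0.1611  0.0406] F [ 0.2  0.4 -0.3] gap 0.0401
touch True t 22.93 tcp [ 0.597  -0.161   0.0331] F [ 0.8 -0.7  2.2] gap 0.0405
 t 23.23 tcp [ 0.597  -0.161   0.0331] F [1.1 0.1 3.2] gap 0.0401
```

View pics/m11.png

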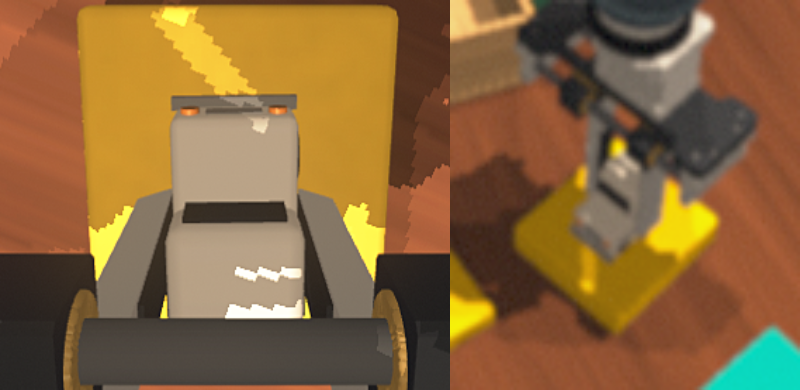

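The cab touched down at the predicted height (0.0331) with 2–3 N upward. It sits square on the block, so I'll release, retreat and verify.

```bash
cat > s10.py <<'E'
from h import *
arm.set_gripper(.07,10); o=st('open'); p=np.array(o["ee_pos"])
arm.movel(p+[0,0,.12],vel=.12)
arm.movel(p+[-.2,0,.2],vel=.25); st()
t=cap('top','t12.png'); s=cap('side','s12.png')
for im,n in((t,'t'),(s,'s')):
    for d in spotter.search_frame(im,"cab_mid")[:3]: print(n,d["conf"],np.round(d["location"]),onz(im,d["location"],.048).round(3))
c=lambda f,x0,x1,y0,y1:cv2.resize(f[y0:y1,x0:x1],(390,390))[:,:,::-1]
cv2.imwrite('pics/m12.png',np.hstack([c(t["frame"],140,440,100,400),c(s["frame"],210,420,130,340)]))
E
python3 s10.py
```

```text
open t 23.98 tcp [ 0.5963 -0.1606  0.0325] F [-0.8 -0.3 -1.1] gap 0.0702
 t 26.13 tcp [ 0.3964 -0.1605  0.232 ] F [-0.3  0.   0.4] gap 0.0702
t 0.9 [392. 213.] [ 0.59  -0.166  0.048]
t 0.34 [281. 286.] [0.43  0.077 0.048]
s 0.73 [372. 300.] [ 0.587 -0.174  0.048]
s 0.34 [340. 188.] [0.699 0.267 0.048]
```

View pics/m12.png

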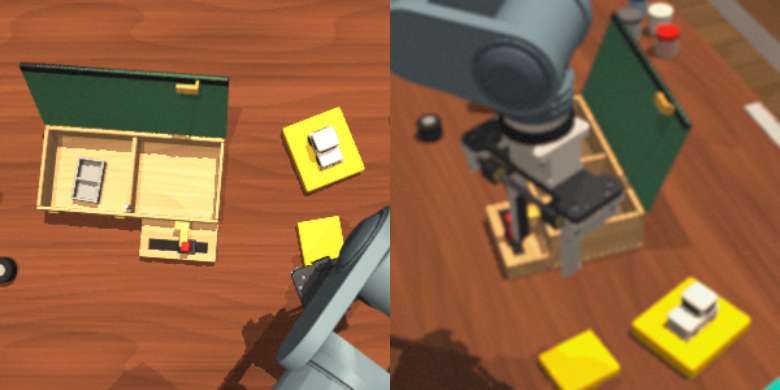

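View pics/t12.png

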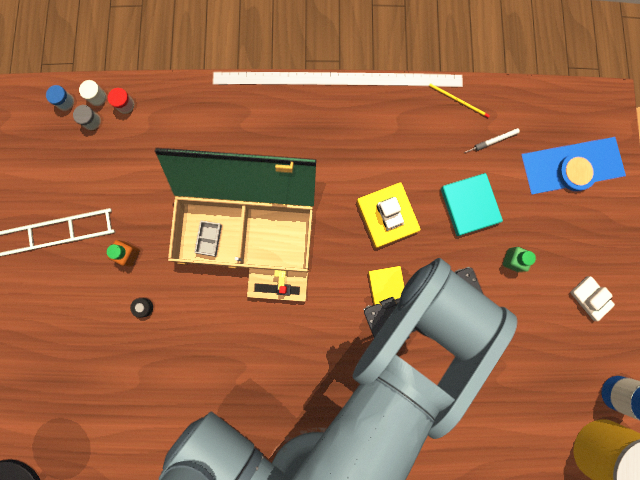

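The lid is open and the cab stands upright mid-block at (390,212). The tub is still in the case, the catch is at rest, and the jars and tyres are where they were. The robot is clear of everything.

```bash
python3 -c "
from h import *
st(); order.sign_off()"
```

```text
t 26.33 tcp [ 0.3966 -0.1604  0.2318] F [ 0.2  0.4 -0.1] gap 0.07
the job is handed in; nothing more can be done
```

The job is done and was handed in at 26.3 s of the 67 s allowed; signing off reports no verdict.

- **Catch:** I pushed it in case +y until the force rose sharply, at about 30 mm of travel. It then held at about 9 N. The pictures show it back at rest and the lid ajar.
- **Lid:** I swung it up with tilted closed fingers. It now leans back on its stop by itself.
- **Cab:** I gripped it across its 40 mm width at 10 N, and the gap read 40 mm the whole time. I lowered it onto the large yellow block until it touched at the expected height, with about 3 N of contact, and then released it.

**Last checks:** In the final top and side pictures the cab stands upright in the middle of the block. The detector put it within about 5 mm of the block centre in the top view and about 13 mm in the side view. The side value is less certain because the detector's point need not lie at the height I assumed for it. The tub is still in its bay. The jars and tyres are at the same pixels as before the first move, and the robot touches nothing.

**Small disagreements:** The side view of the lid's front corners was about 3 px off my fit, which I put down to the black strip. The cab yaw from the top and wrist fits differed by about 0.02 rad. No check failed.

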